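Open a tight jar one-handed in a jar holder

ROBOT

A 7-joint arm with a two-finger parallel gripper is mounted at the origin on a cart in front of the work surface, level with it; the furniture and walls round the work are solid. World frame = base frame: x ahead of the robot, y to its left, z up, the work surface at z = 0. Lengths are in mm, angles in rad, forces in N, time in s.
With the tool pointing down it reaches from about 350 to 775 mm from the base axis. Payload 3.1 kg.
Tool frame: the origin (TCP) lies midway between the tips of the shut fingers; the grasp point (between the pads) lies 19 mm behind it (grip_depth is the distance from the TCP to the grasp point, in mm); z points along the fingers, y is the line along which they close (so a half turn about z gives the same grasp; the last joint's range is limited). The gripper opens to 85 mm and grips with 20 to 120 N. Pads are 22 mm wide; open, the fingers measure 114 mm over their backs; the gripper's body (76 mm by 85 mm) begins 54 mm behind the grasp point. The pads swing forward as they close: fully open they stand 13 mm farther back than shut.
Start: joints at [1.121, 0.311, 0.014, 1.512, -0.004, 1.319, -0.027], TCP at [218.158, -504.9, 231.304] pointing down, gripper open.
Joint ranges: [-2.7, 2.7], [-0.3, 1.91], [-1.27, 1.3], [0.12, 2.57], [-1.44, 4.58], [0.2, 2.03], [-3.05, 3.05]. Speed limits (rad/s): [2.79, 2.79, 3.14, 3.14, 3.14, 3.14, 3.14].

INTERFACE

Orientations are given as a rotation vector (axis times angle).
In Python, from bench import * gives the robot as it stands.
- The arm moves only by the tool jog_arm, never from a script. Its argument "motion" is a list of rows, each a list of 3 entries, a list of its own where there are three numbers: the closure, from 0 (fully open) to 1 (shut), then the shift along the tool's x, y, z in cm, then the turn, a rotation vector about the tool's x, y, z in degrees. In form: [[grip, [x, y, z], [rx, ry, rz]], ...]. A call has 1 to 10 rows; each row is the pose to reach, as a shift and turn from the pose commanded when the call began, along the tool's axes at that moment; what a row does not reach only later rows make up. A row lasts 1/8 s, in which the tool goes at most 62.5 mm and 10.7 degrees, less where a joint would pass 70% of its speed; a pose out of reach is approached as far as the arm can. A call with a gripper value outside its range is refused whole. The fingers move at their own pace and stop on an object; "force" is the grip in N (left out, the last holds). Time passes only in rows, so rows that repeat a pose let the fingers close. It gives the time, the measured TCP pose, the force, the opening and the grip force at its end, in the units of the state.
- read_state(): the state, without advancing time (a new reading comes with each control period).
- get_image(name): name is "scene" or "side" or "wrist"; returns a dict with "pixels" (400x640x3 uint8, red, green, blue), "fx", "fy", "cx", "cy" (pixels), "position" and "rotation" of the camera in the world; the wrist camera has in their place "T_tool_cam" (4x4, takes a point from camera to tool coordinates, whose origin is the TCP and whose axes are the flange's). Camera axes: x right, y down, z forward; pixel columns grow to the right and rows downward; lengths in mm; the calibration is good to about 2 mm. A picture is of the moment at which its call begins: read the wrist's pose just before it. There is no depth.
- close_job(): hands the job in; it is judged then, once.
The state is a dict: "time": time; "q": joint angles; "qd": joint speeds; "joint_efforts": joint torques, N m; "eef_pos": TCP position; "eef_rot": TCP orientation; "ft_force": force on the tool from outside, world axes, zero at the start; "moment": the same for the moment, N m; "width": finger opening in mm; "grasp_force": force on a finger pad.
Only numpy, scipy, OpenCV 4.12 (cv2) and the standard library are available. Lean on these libraries where they do the work, as an engineer would, in place of code of your own. Each camera call takes 0.05 s, during which the arm holds its last target. There are 200 camera calls.

TASK

Open the square glass jar of hazelnuts for me: stand it down in the square pocket of the wooden jar holder so that it cannot turn, unscrew its tight lid (anticlockwise seen from above) until the thread lets go, and lift the lid off while the jar stays in the pocket. Finish still holding the lid in the gripper, level and straight above the open jar, two or three centimetres clear of its rim; do not put it down, and leave the things standing about undisturbed.

Things in the scene. Friction and masses are not known exactly. Their poses are not given: they have to be found in the camera images.
- jar_mid (a point): square glass jar of nuts, 0.4 to 0.65 kg, upright on the white chopping board (11 mm thick): body 64 x 64 mm, 80 mm high, then a round neck 45 mm across; 107.5 mm tall with its lid on, can be carried by the lid. Point: on its upright axis, 52 mm above its underside; z up, x and y square to its flat sides
- jar_rim (a point): centre of the jar's rim, 104 mm above its underside. The neck has three short threads: turned anticlockwise from above, the lid rises 3 mm, gets loose after about 30 degrees and can be lifted off between about 62 and 102 degrees of turn (aim at 80); turned further it catches the next threads. Lifted while the threads still hold, it brings the jar up with it
- lid_mid (a point): the jar's round bright metal twist-off lid, 58 mm in diameter, 18.5 mm high, 50 g, plain outside, to be gripped at any angle. Point: its centre, half-way up, 98 mm above the jar's underside when closed (the skirt's lower edge is then 9 mm above the jar's shoulder). Tight at the start (up to about 0.8 N m: grip with 40 N or more)
- pocket (a point): jar holder: fixed beech board 164 x 164 mm with four battens round a square pocket lined with black rubber, 68 x 68 mm, walls 34 mm high, their top 5 mm flaring outward as a lead-in. Point: centre of the pocket's floor, 22 mm above the worktop; z up, x and y square to the pocket's sides. The jar fits in any quarter turn and then cannot turn more than a few degrees
- spice: a spice jar, 45 mm in diameter, 106 mm high, a bystander on the chopping board; origin at the centre of its underside
- tin: a small tin, 75 mm in diameter, 58 mm high, a bystander on the chopping board; origin at the centre of its underside
- cup: a small green and white tea cup, 64 x 89 x 48 mm, a bystander beyond the holder; origin at its underside
Not all that is in view belongs to the job. What is shaped like the part that bears jar_mid but purple is not meant. Of the things shaped like the part that bears lid_mid, the bare steel one is meant.

How it is judged (in metres and radians):
On the way:
1. the closed jar stands down on the floor of the holder's pocket (horizontal distance between jar_mid and pocket below 0.006 m and z of jar_mid in the frame of pocket below 0.056 m and angle between jar_mid's own z axis and vertical below 0.08 rad and distance between lid_mid and jar_mid below 0.053 m), for 0.2 s.
At the end, for the whole second after the job is handed in: The jar stands upright (within 0.08 rad) on the pocket's floor (within 4 mm in height, 6 mm sideways). The lid is held still in the gripper, touching the jar no more, its lower edge 6 to 55 mm above the jar's rim, its centre within 20 mm of the jar's axis, level within 0.2 rad (horizontal distance between jar_mid and pocket below 0.006 m and z of jar_mid in the frame of pocket below 0.056 m and angle between jar_mid's own z axis and vertical below 0.08 rad and z of lid_mid in the frame of jar_rim between 0.015 and 0.065 m and horizontal distance between lid_mid and jar_rim below 0.02 m and angle between lid_mid's own z axis and vertical below 0.2 rad and contact force between lid and the fingers above 2 N and contact force between lid and jar below 0.2 N and linear speed of lid below 0.03 m/s); the arm keeps its last pose, push and grip.
It fails at once if a bystander is pushed more than 30 mm or tipped (distance of any of spice, tin, cup from where it was at the start of the episode above 0.03 m or angle between any of spice, tin, cup's own z axis and vertical above 0.5 rad).
It fails at once if the jar is tipped by more than about 35 degrees (angle between jar_mid's own z axis and vertical above 0.6 rad).
It also fails if it takes over 45 s, if anything falls off the work surface, if the arm or the gripper's body presses on something with over 40 N, if the wrist force passes 120 N, or if a joint passes its speed limit or range.

## Working session

There is one attempt and no reset: what is moved stays moved. The work goes in short steps, Python scripts to look and compute and a tool call to move; the robot and the scene stay as the last step left them, time stands still between calls to the robot, and variables do not carry over. Pictures are saved under pics/ and viewed, at most 10 in all, crops included, and the job is handed in when it is done.

Besides the shell and the picture viewer there is one more tool, called in YAML: its name, and indented under it one key for each argument. jog_arm: Moves the arm, as the interface text tells. Its arguments: {"type":"object","properties":{"motion":{"type":"array"},"force":{"type":"number"}},"required":["motion"]}

```bash
mkdir -p pics
cat > h.py <<'E'
from bench import *
import numpy as np, cv2
from scipy.spatial.transform import Rotation as R
def ray(im,u,v,z,st=None):
    d=np.array([(u-im['cx'])/im['fx'],(v-im['cy'])/im['fy'],1.0])
    if 'position' in im: p=np.array(im['position']);M=np.array(im['rotation'])
    else:
        T=np.array(im['T_tool_cam']);Rt=R.from_rotvec(st['eef_rot']).as_matrix()
        M=Rt@T[:3,:3];p=np.array(st['eef_pos'])+Rt@T[:3,3]
    if M.shape!=(3,3): M=R.from_rotvec(M).as_matrix()
    d=M@d
    return p+d*(z-p[2])/d[2]
def save(im,n): cv2.imwrite('pics/'+n+'.png',im['pixels'][:,:,::-1])
E
python3 - <<'E'
from h import *
st=read_state();print(st)
import pickle
d={}
for n in('scene','side','wrist'):
    d[n]=get_image(n);save(d[n],n)
    print(n,{k:v for k,v in d[n].items() if k!='pixels'})
d['st']=st
pickle.dump(d,open('d.pkl','wb'))
E
```

```text
{'time': 0.0, 'q': array([ 1.12131597,  0.3117135 ,  0.01400935,  1.51308587, -0.00441153,
        1.31918993, -0.02718524]), 'qd': array([-1.95998452e-03,  3.71307402e-04, -1.90711487e-04,  3.06884338e-05,
        1.16011744e-03,  2.13986817e-04,  2.49136573e-03]), 'joint_efforts': array([-1.01793692e-04, -3.79911482e+01,  1.45799615e-01, -2.30587721e+01,
        1.20835201e-02,  1.36741714e-02, -1.04144669e-05]), 'eef_pos': array([ 217.82747814, -504.2203631 ,  230.21615755]), 'eef_rot': array([-3.07424656e+00, -6.35756725e-01,  8.90845220e-04]), 'ft_force': array([-0.3372719 ,  0.02313772, -0.25062309]), 'moment': array([ 0.07283424, -0.03168832,  0.00176249]), 'grasp_force': 0.0, 'width': 85.48703206828338}
scene {'fx': 459.0178844353069, 'fy': 459.0178844353069, 'cx': 319.2127469002745, 'cy': 197.0277649761063, 'position': array([ 35.40459097, 982.14036191, 672.50516006]), 'rotation': array([-0.64992848,  2.45234191, -1.37562848])}
side {'fx': 414.34730887717814, 'fy': 414.34730887717814, 'cx': 324.215041905347, 'cy': 197.93073008354838, 'position': array([ 72.79268549, 929.20790578, 505.38711749]), 'rotation': array([-0.63147121,  2.35854636, -1.50411501])}
wrist {'fx': 310.6004674852465, 'fy': 310.6004674852465, 'cx': 319.0474479997081, 'cy': 196.89706507417722, 'T_tool_cam': array([[-9.85139960e-05, -9.64407344e-01, -2.64421000e-01,
         6.58445834e+01],
       [ 9.99999956e-01, -2.07188432e-05, -2.96998299e-04,
         1.73923963e+00],
       [ 2.80948843e-04, -2.64421017e-01,  9.64407303e-01,
        -1.42581059e+02],
       [ 0.00000000e+00,  0.00000000e+00,  0.00000000e+00,
         1.00000000e+00]])}
```

View pics/scene.png

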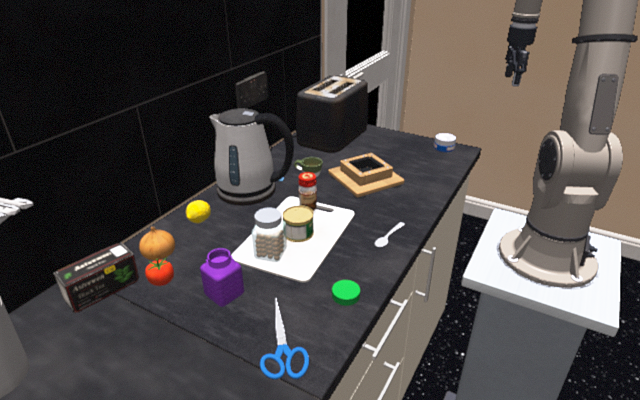

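View pics/side.png

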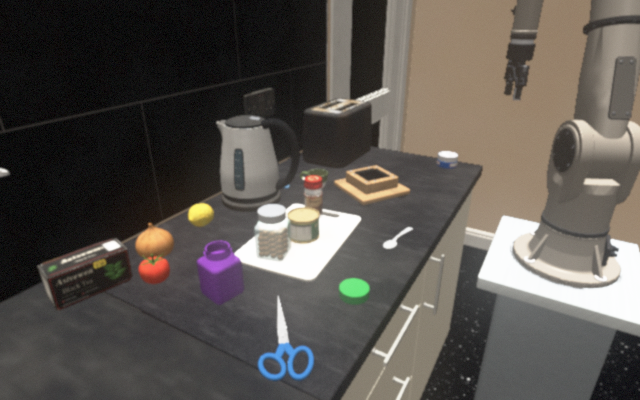

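Candidates: the glass jar with the bare steel lid at scene (268,235), lid (268,216). The purple jar at (222,275) and the green lid at (346,290) are decoys, since they have the wrong colours. I take the glass one. The tin is at (298,223), the spice jar at (308,190), the cup at (310,165) and the holder at (366,172). I'll enlarge it to confirm.

Run:
```python
from h import *
import pickle
d=pickle.load(open('d.pkl','rb'))
s=d['scene']['pixels'][:,:,::-1]
a=cv2.resize(s[195:275,225:325],None,fx=6,fy=6,interpolation=cv2.INTER_CUBIC)
b=cv2.resize(s[145:200,320:410],None,fx=6,fy=6,interpolation=cv2.INTER_CUBIC)
cv2.imwrite('pics/c1.png',a)
cv2.imwrite('pics/c2.png',b)
im=d['scene']
for n,u,v,z in [('lid',268,215.5,118.5),('jar foot near',268,260,11),('tin',298,215,69),('spice',308,176,117),('pocket top',366,166,56),('cup',310,163,48),('purple',222,258,90)]:
    print(n,ray(im,u,v,z).round())
```

```text
lid [548. 316. 118.]
jar foot near [542. 336.  11.]
tin [533. 220.  69.]
spice [565. 118. 117.]
pocket top [ 508. -111.   56.]
cup [667. -61.  48.]
purple [565. 454.  90.]
```

View pics/c1.png

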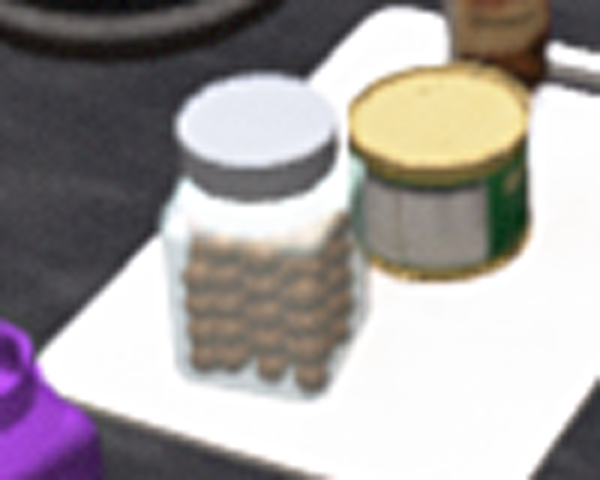

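View pics/c2.png

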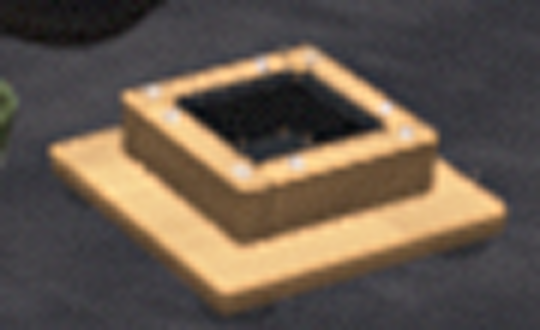

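The crop confirms it: the glass jar of nuts with the bare steel lid is the target (lid top centre about (268,215), world about (548,316)). The holder is unobstructed around (508,-111), with its sides skewed. I'll look at the holder from above first.

jog_arm:
  motion:
    - [0, [5.3, -3.1, -5], [0, 0, 0]]
    - [0, [10.5, -6.2, -5], [0, 0, 0]]
    - [0, [15.8, -9.2, -5], [0, 0, 0]]
    - [0, [21, -12.3, -5], [0, 0, 0]]
    - [0, [26.4, -15.4, -5], [0, 0, 0]]
    - [0, [31.7, -18.5, -5], [0, 0, 0]]
    - [0, [37, -21.6, -5], [0, 0, 0]]
    - [0, [42.2, -24.6, -5], [0, 0, 0]]
    - [0, [42.2, -24.6, -5], [0, 0, 0]]
    - [0, [42.2, -24.6, -5], [0, 0, 0]]
  force: 80

```text
time: 1.4
eef_pos: [507.6, -112.0, 280.8]
eef_rot: [3.076, 0.637, -0.002]
ft_force: [-0.4, -1.1, 0.7]
width: 85.4
grasp_force: 0.0
```

Run:
```python
from h import *
import pickle
st=read_state();im=get_image('wrist');save(im,'w1');print(st['time'],st['eef_pos'],st['eef_rot'],st['q'])
pickle.dump((st,im),open('w1.pkl','wb'))
```

```text
1.4 [ 507.61266574 -112.00413823  280.77450292] [ 3.07598048e+00  6.36973935e-01 -2.43801260e-03] [ 0.45186006  0.24736028 -0.33843215  1.48805103  0.08313812  1.42156344
 -1.0519166 ]
```

View pics/w1.png

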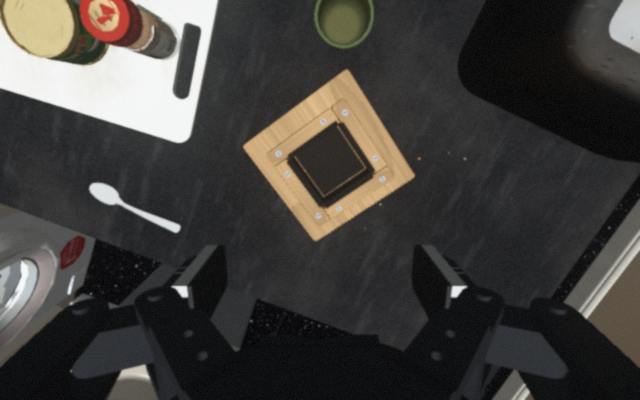

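The picture shows the holder whole, with board corners near (347,70), (414,176), (316,241) and (243,147), and the dark pocket around (331,163). The cup is at (344,15) and the spice jar at (110,15).

```bash
cat >> h.py <<'E'
def rect(im,mask,z,st,hull=True):
    cs,_=cv2.findContours(mask.astype(np.uint8),cv2.RETR_EXTERNAL,cv2.CHAIN_APPROX_NONE)
    c=max(cs,key=cv2.contourArea)[:,0]
    P=np.array([ray(im,u,v,z,st)[:2] for u,v in c],np.float32)
    return cv2.minAreaRect(P),c
E
python3 - <<'E'
from h import *
import pickle
st,im=pickle.load(open('w1.pkl','rb'))
hsv=cv2.cvtColor(im['pixels'],cv2.COLOR_RGB2HSV)
wood=((hsv[...,0]>5)&(hsv[...,0]<28)&(hsv[...,1]>60)&(hsv[...,2]>110))
k=np.zeros_like(wood);k[60:250,235:425]=1
w=wood&k
for z in(14,22): print('board',z,rect(im,w,z,st)[0])
wc=cv2.morphologyEx(w.astype(np.uint8),cv2.MORPH_CLOSE,np.ones((3,3)))
cs,h=cv2.findContours(wc,cv2.RETR_CCOMP,cv2.CHAIN_APPROX_NONE)
c=max([c for c,hh in zip(cs,h[0]) if hh[3]>=0],key=cv2.contourArea)[:,0]
print(cv2.minAreaRect(c.astype(np.float32)))
print('hole z56',cv2.minAreaRect(np.array([ray(im,u,v,56,st)[:2] for u,v in c],np.float32)))
E
```

```text
board 14 ((515.788330078125, -125.2652587890625), (166.67779541015625, 166.72335815429688), 58.41325378417969)
board 22 ((516.8273315429688, -124.52426147460938), (163.4195098876953, 163.46420288085938), 58.41325378417969)
((330.92657470703125, 165.07281494140625), (69.05606079101562, 70.45010375976562), 54.688785552978516)
hole z56 ((516.5223999023438, -124.84600067138672), (82.4764404296875, 82.57986450195312), 58.38763427734375)
```

jog_arm:
  motion:
    - [0, [2.6, -4.7, 0], [0, 0, 0]]
    - [0, [5.2, -9.4, 0], [0, 0, 0]]
    - [0, [7.8, -14.1, 0], [0, 0, 0]]
    - [0, [10.4, -18.9, 0], [0, 0, 0]]
    - [0, [13, -23.6, 0], [0, 0, 0]]
    - [0, [15.6, -28.3, 0], [0, 0, 0]]
    - [0, [18.2, -33, 0], [0, 0, 0]]
    - [0, [20.7, -37.7, 0], [0, 0, 0]]
    - [0, [20.7, -37.7, 0], [0, 0, 0]]
    - [0, [20.7, -37.7, 0], [0, 0, 0]]

```text
time: 2.7
eef_pos: [549.6, 313.9, 280.9]
eef_rot: [3.075, 0.631, -0.0]
ft_force: [1.3, -0.8, 0.2]
width: 85.3
grasp_force: 0.0
```

Run:
```python
from h import *
import pickle
st=read_state();im=get_image('wrist');save(im,'w2');print(st['time'],st['eef_pos'],st['eef_rot'],st['q'])
pickle.dump((st,im),open('w2.pkl','wb'))
cv2.imwrite('pics/w2c.png',cv2.resize(im['pixels'][30:280,150:490,::-1],(800,588),interpolation=cv2.INTER_CUBIC))
```

```text
2.7 [549.55150304 313.87640512 280.87707648] [ 3.07493414e+00  6.30690580e-01 -3.53727922e-04] [-0.2523709   0.51945231 -0.50673467  1.14234503  0.24565927  1.53813966
 -1.8761463 ]
```

View pics/w2c.png

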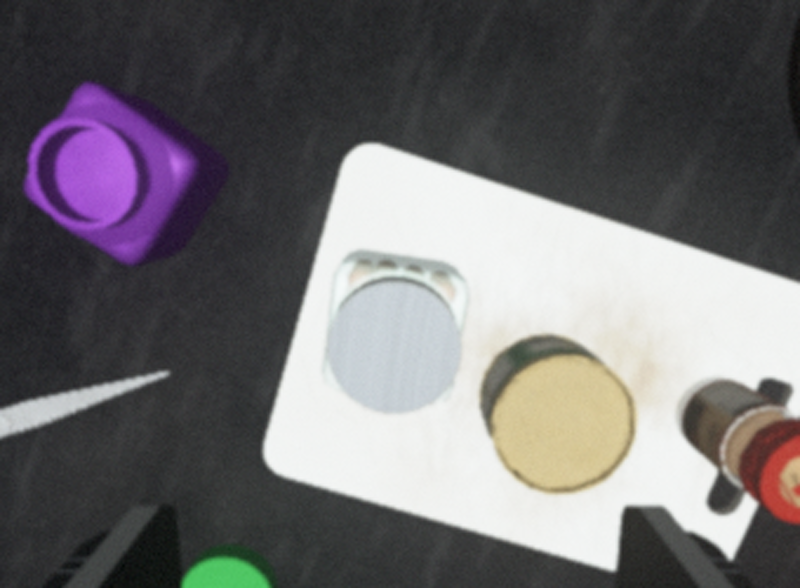

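The lid is at about pixel (317,177). The jar body's far edge runs above it from about (297,137) to (347,143). The tin is close on the right and the purple jar is at the far left.

Run:
```python
from h import *
import pickle
st,im=pickle.load(open('w2.pkl','rb'))
p=im['pixels'].astype(int)
g=cv2.cvtColor(im['pixels'],cv2.COLOR_RGB2GRAY)
print(p[177,317],p[150:152,270],p[140:160:3,320])
m=(abs(p-p[170:185,310:325].mean((0,1))).max(2)<28)
m[:, :285]=0;m[:,352:]=0;m[:140]=0;m[215:]=0
m=cv2.morphologyEx(m.astype(np.uint8),cv2.MORPH_OPEN,np.ones((5,5)))
cs,_=cv2.findContours(m,0,1);c=max(cs,key=cv2.contourArea)[:,0]
P=np.array([ray(im,u,v,118.5,st)[:2] for u,v in c],np.float32)
print('lid',cv2.minEnclosingCircle(P),cv2.fitEllipse(P),cv2.fitEllipse(c))
# far edge of the body: first drop from white going down each column
pts=[]
for u in range(302,345):
    col=g[122:150,u].astype(float); w=col[:6].mean()
    i=np.where(col<w-12)[0]
    if len(i): pts.append((u,122+i[0]))
pts=np.array(pts,float);print(pts.tolist())
e=cv2.resize(cv2.createCLAHE(6,(4,4)).apply(g[120:230,270:370]),None,fx=5.4,fy=5.4,interpolation=cv2.INTER_CUBIC)
cv2.imwrite('pics/e.png',e)
```

```text
[197 205 210] [[56 58 59]
 [56 58 59]] [[165 177 173]
 [186 198 193]
 [224 235 231]
 [148 156 152]
 [201 208 213]
 [201 208 214]
 [198 206 211]]
lid ((550.6063232421875, 314.5289306640625), 31.232805252075195) ((550.8665771484375, 314.3211364746094), (56.2775764465332, 59.83653259277344), 18.13960838317871) ((317.0799560546875, 177.68429565429688), (55.0930290222168, 59.76059341430664), 93.93049621582031)
[[302.0, 136.0], [303.0, 135.0], [304.0, 136.0], [305.0, 136.0], [306.0, 136.0], [307.0, 136.0], [308.0, 136.0], [309.0, 136.0], [310.0, 136.0], [311.0, 136.0], [312.0, 137.0], [313.0, 137.0], [314.0, 137.0], [315.0, 137.0], [316.0, 137.0], [317.0, 138.0], [318.0, 138.0], [319.0, 138.0], [320.0, 138.0], [321.0, 138.0], [322.0, 138.0], [323.0, 138.0], [324.0, 138.0], [325.0, 138.0], [326.0, 139.0], [327.0, 139.0], [328.0, 139.0], [329.0, 139.0], [330.0, 139.0], [331.0, 139.0], [332.0, 140.0], [333.0, 140.0], [334.0, 140.0], [335.0, 140.0], [336.0, 140.0], [337.0, 140.0], [338.0, 141.0], [339.0, 141.0], [340.0, 141.0], [341.0, 142.0], [342.0, 142.0], [343.0, 143.0], [344.0, 144.0]]
```

View pics/e.png

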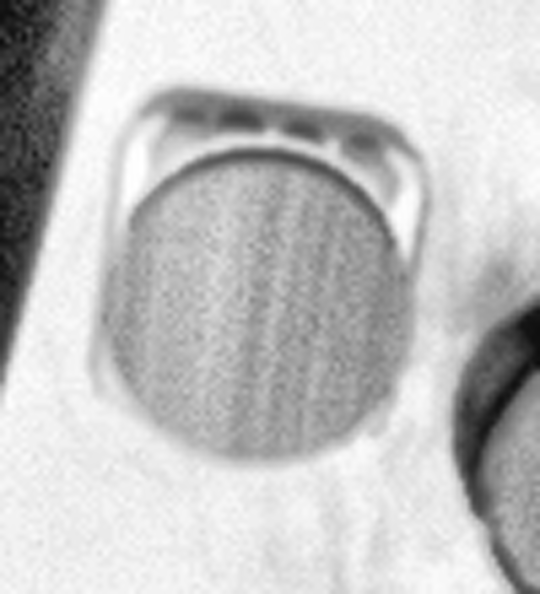

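Run:
```python
from h import *
import pickle
st,im=pickle.load(open('w2.pkl','rb'))
pts=[(u,v) for u,v in zip(range(308,339),[136]*4+[137]*5+[138]*9+[139]*6+[140]*6+[141])]
def ang(P): 
    x=cv2.fitLine(np.array(P,np.float32),cv2.DIST_L2,0,.01,.01).ravel();return np.degrees(np.arctan2(x[1],x[0])),x[2:]
for z in(11,91):
    print(z,ang([ray(im,u,v,z,st)[:2] for u,v in pts]))
    L=[(270+x/5.4,120+y/5.4) for x,y in((122,150),(93,380))]
    print('left',ang([ray(im,u,v,z,st)[:2] for u,v in L]))
    print('right',ang([ray(im,270+x/5.4,120+y/5.4,z,st)[:2] for x,y in((428,180),(412,270))]))
Rt=R.from_rotvec(st['eef_rot']).as_matrix();print(np.degrees(np.arctan2(Rt[1,0],Rt[0,0])),Rt[:,2])
d=Rt.T@(np.array([550.9,314.3,88])-st['eef_pos']);print('delta tool',d)
```

```text
11 (np.float32(-75.1848), array([582.0664 , 319.64246], dtype=float32))
left (np.float32(14.67767), array([526.57434, 344.20758], dtype=float32))
right (np.float32(14.520341), array([566.7063 , 276.98022], dtype=float32))
91 (np.float32(-75.18449), array([587.62604, 323.31433], dtype=float32))
left (np.float32(14.677881), array([542.89856, 343.1142 ], dtype=float32))
right (np.float32(14.51912), array([575.2456 , 288.92792], dtype=float32))
23.181966358848765 [ 3.10713588e-04 -2.63659942e-03 -9.99996476e-01]
delta tool [  1.5514648   -0.34962298 192.87569891]
```

Jar yaw is 14.7° (three edges agree) and the holder's is 58.4°, so I turn +43.7° anticlockwise while carrying. q7 has enough range for a further 80°. The lid circle is 58 mm across, as it must be. Descending to grip.

jog_arm:
  motion:
    - [0, [0.15, 0, 4], [0, 0, 0]]
    - [0, [0.15, 0, 9], [0, 0, 0]]
    - [0, [0.15, 0, 13], [0, 0, 0]]
    - [0, [0.15, 0, 16], [0, 0, 0]]
    - [0, [0.15, 0, 18], [0, 0, 0]]
    - [0, [0.15, 0, 19.3], [0, 0, 0]]
    - [0, [0.15, 0, 19.3], [0, 0, 0]]
    - [0, [0.15, 0, 19.3], [0, 0, 0]]

```text
time: 3.75
eef_pos: [550.8, 317.0, 89.6]
eef_rot: [-3.076, -0.635, -0.003]
ft_force: [-0.2, 0.8, -0.6]
width: 85.3
grasp_force: 0.0
```

jog_arm:
  motion:
    - [1, [0, 0, 0], [0, 0, 0]]
    - [1, [0, 0, 0], [0, 0, 0]]
    - [1, [0, 0, 0], [0, 0, 0]]
    - [1, [0, 0, 0], [0, 0, 0]]
    - [1, [0, 0, 0], [0, 0, 0]]
    - [1, [0, 0, 0], [0, 0, 0]]
    - [1, [0, 0, 0], [0, 0, 0]]
    - [1, [0, 0, 0], [0, 0, 0]]
  force: 100

```text
time: 4.75
eef_pos: [550.9, 316.4, 89.8]
eef_rot: [3.076, 0.635, 0.003]
ft_force: [-1.7, -1.4, 6.2]
width: 56.0
grasp_force: 104.6
```

jog_arm:
  motion:
    - [1, [0, 0, -0.5], [0, 0, 0]]
    - [1, [0, 0, -1.5], [0, 0, 0]]
    - [1, [0, 0, -3.5], [0, 0, 0]]
    - [1, [0, 0, -6], [0, 0, 0]]
    - [1, [0, 0, -9], [0, 0, 0]]
    - [1, [0, 0, -12], [0, 0, 0]]
    - [1, [0, 0, -14], [0, 0, 0]]
    - [1, [0, 0, -15], [0, 0, 0]]
    - [1, [0, 0, -15], [0, 0, 0]]

```text
time: 5.88
eef_pos: [549.7, 317.4, 238.3]
eef_rot: [-3.076, -0.637, -0.0]
ft_force: [-0.6, 0.4, -6.3]
width: 55.6
grasp_force: 107.1
```

Run:
```python
from h import *
st=read_state();im=get_image('wrist');save(im,'w3');s=get_image('scene')
print(st['time'],st['eef_pos'],st['eef_rot'],st['ft_force'],st['width'])
a=im['pixels'][120:400,120:520,::-1];b=cv2.resize(s['pixels'][130:270,200:360,::-1],(400,350))
cv2.imwrite('pics/w3c.png',np.hstack([cv2.copyMakeBorder(a,0,70,0,0,0),b]))
Rt=R.from_rotvec(st['eef_rot']).as_matrix();t=np.array([516.7,-124.7,st['eef_pos'][2]])
print(Rt.T@(t-st['eef_pos']),np.degrees(np.arctan2(Rt[1,0],Rt[0,0])))
```

```text
5.875 [549.69491746 317.3774874  238.30525378] [-3.07608635e+00 -6.36840058e-01 -1.82621088e-04] [-0.6207465   0.37752206 -6.27165073] 55.58021738007437
[-2.05805643e+02  3.92638752e+02 -1.31659578e-01] 23.393326067660436
```

View pics/w3c.png

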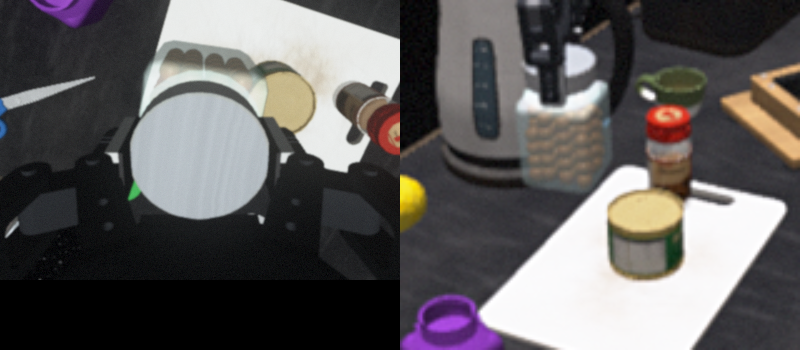

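The jar hangs level in the grip (right half), with the lid held centrally between the pads at about (320,270) in the wrist frame. The bystanders are undisturbed. Carrying it to above the holder.

jog_arm:
  motion:
    - [1, [-1.3, 2.5, -1], [0, 0, -3]]
    - [1, [-3.7, 7, -2], [0, 0, -8]]
    - [1, [-6.2, 11.8, -2], [0, 0, -13]]
    - [1, [-8.8, 16.8, -2], [0, 0, -19]]
    - [1, [-11.4, 21.8, -2], [0, 0, -25]]
    - [1, [-14, 26.7, -2], [0, 0, -30]]
    - [1, [-16.6, 31.7, -2], [0, 0, -35]]
    - [1, [-18.8, 35.8, -2], [0, 0, -40]]
    - [1, [-20.2, 38.5, -2], [0, 0, -43]]
    - [1, [-20.6, 39.3, -2], [0, 0, -43.7]]

```text
time: 7.22
eef_pos: [515.3, -128.8, 256.9]
eef_rot: [-2.623, -1.728, 0.005]
ft_force: [-0.7, 0.3, -5.5]
width: 56.0
grasp_force: 107.6
```

jog_arm:
  motion:
    - [1, [0, 0, 1], [0, 0, 0]]
    - [1, [0, 0, 2], [0, 0, 0]]
    - [1, [0, 0, 3], [0, 0, 0]]
    - [1, [0, 0, 3], [0, 0, 0]]
    - [1, [0, 0, 3], [0, 0, 0]]

```text
time: 7.85
eef_pos: [516.9, -125.0, 228.5]
eef_rot: [2.618, 1.736, 0.001]
ft_force: [0.3, -0.1, -6.8]
width: 56.2
grasp_force: 107.6
```

Run:
```python
from h import *
import pickle
ps=[];
st=read_state();im=get_image('wrist');save(im,'w4');pickle.dump((st,im),open('w4.pkl','wb'))
Rt=R.from_rotvec(st['eef_rot']).as_matrix()
print(st['time'],st['eef_pos'],np.degrees(np.arctan2(Rt[1,0],Rt[0,0])),Rt[:,2],st['q'])
p=im['pixels'].astype(int);print(p[270,320])
m=(abs(p-p[260:280,310:330].mean((0,1))).max(2)<30)
m[:200]=0;m[345:]=0;m[:,:245]=0;m[:,395:]=0
m=cv2.morphologyEx(m.astype(np.uint8),cv2.MORPH_OPEN,np.ones((7,7)))
cs,_=cv2.findContours(m,0,1);c=max(cs,key=cv2.contourArea)[:,0]
z=st['eef_pos'][2]+107.5-78.7
P=np.array([ray(im,u,v,z,st)[:2] for u,v in c],np.float32)
print('lid',cv2.minEnclosingCircle(P),cv2.fitEllipse(P))
cv2.imwrite('pics/w4c.png',cv2.resize(im['pixels'][100:300,190:450,::-1],(780,600),interpolation=cv2.INTER_CUBIC))
```

```text
7.85 [ 516.86280298 -124.97897222  228.4548115 ] 67.10609073069993 [ 4.46635413e-04 -4.89132784e-05 -9.99999899e-01] [ 0.60423184  0.31825888 -0.51973614  1.55076563  0.1613328   1.31506861
 -0.33423581]
[235 239 243]
lid ((516.88330078125, -126.11166381835938), 28.759126663208008) ((516.8562622070312, -126.07062530517578), (56.35335922241211, 57.02085876464844), 168.648681640625)
```

View pics/w4c.png

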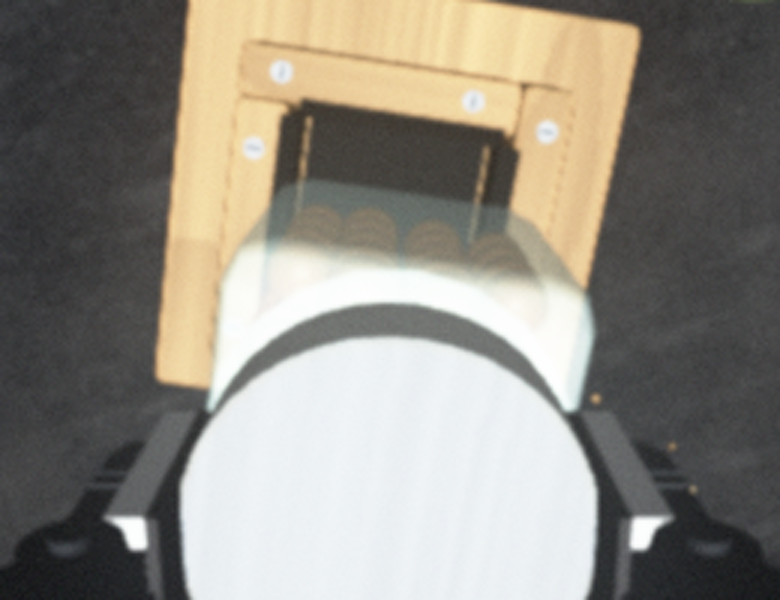

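The jar's far edge (8.3° slope) is parallel to the pocket's far edge (8.5°), and the lid is 1.4 mm off the pocket centre. Correcting that and lowering.

jog_arm:
  motion:
    - [1, [0.12, -0.05, 2], [0, 0, 0]]
    - [1, [0.12, -0.05, 4.5], [0, 0, 0]]
    - [1, [0.12, -0.05, 6.5], [0, 0, 0]]
    - [1, [0.12, -0.05, 8], [0, 0, 0]]
    - [1, [0.12, -0.05, 9], [0, 0, 0]]
    - [1, [0.12, -0.05, 9.7], [0, 0, 0]]
    - [1, [0.12, -0.05, 10.4], [0, 0, 0]]
    - [1, [0.12, -0.05, 11], [0, 0, 0]]
    - [1, [0.12, -0.05, 11], [0, 0, 0]]

```text
time: 9.02
eef_pos: [516.2, -124.0, 117.8]
eef_rot: [-2.618, -1.735, 0.001]
ft_force: [-0.5, 0.0, -6.1]
width: 55.7
grasp_force: 107.6
```

```bash
python3 -c "
from h import *
s=read_state();print(s['time'],s['eef_pos'],s['ft_force'],s['moment'])"
```

```text
9.025 [ 516.21627016 -124.04650385  117.83772735] [-0.48459142  0.04099161 -6.0801741 ] [ 0.04587652  0.04272317 -0.03120553]
```

It is in the mouth with no contact force. Lowering to the floor.

jog_arm:
  motion:
    - [1, [0, 0, 0.5], [0, 0, 0]]
    - [1, [0, 0, 1], [0, 0, 0]]
    - [1, [0, 0, 1.3], [0, 0, 0]]
    - [1, [0, 0, 1.5], [0, 0, 0]]
    - [1, [0, 0, 1.6], [0, 0, 0]]
    - [1, [0, 0, 1.7], [0, 0, 0]]
    - [1, [0, 0, 1.7], [0, 0, 0]]
    - [1, [0, 0, 1.7], [0, 0, 0]]

```text
time: 10.02
eef_pos: [516.7, -124.1, 101.4]
eef_rot: [2.619, 1.735, 0.0]
ft_force: [0.0, 0.5, -6.1]
width: 56.0
grasp_force: 107.7
```

jog_arm:
  motion:
    - [1, [0, 0, 0.1], [0, 0, 0]]
    - [1, [0, 0, 0.2], [0, 0, 0]]
    - [1, [0, 0, 0.2], [0, 0, 0]]

```text
time: 10.4
eef_pos: [517.3, -124.6, 100.6]
eef_rot: [2.617, 1.734, 0.001]
ft_force: [-2.6, -1.5, 4.7]
width: 55.9
grasp_force: 108.7
```

The jar is on the floor, pressing with about 11 N. Unscrewing now.

jog_arm:
  motion:
    - [1, [0, 0, 0], [0, 0, 0]]
    - [1, [0, 0, 0], [0, 0, -4]]
    - [1, [0, 0, 0], [0, 0, -8]]
    - [1, [0, 0, -0.05], [0, 0, -12]]
    - [1, [0, 0, -0.08], [0, 0, -17]]
    - [1, [0, 0, -0.1], [0, 0, -22]]
    - [1, [0, 0, -0.12], [0, 0, -27]]
    - [1, [0, 0, -0.15], [0, 0, -32]]
    - [1, [0, 0, -0.18], [0, 0, -37]]
    - [1, [0, 0, -0.2], [0, 0, -42]]

```text
time: 11.65
eef_pos: [517.6, -123.1, 102.1]
eef_rot: [1.818, 2.561, 0.003]
ft_force: [-0.3, 1.6, 1.6]
width: 56.1
grasp_force: 108.6
```

```bash
python3 -c "
from h import *
s=read_state();Rt=R.from_rotvec(s['eef_rot']).as_matrix()
print(s['time'],s['eef_pos'],s['ft_force'],s['moment'],np.degrees(np.arctan2(Rt[1,0],Rt[0,0])),s['q'],s['width'],s['grasp_force'])"
```

```text
11.65 [ 517.61738496 -123.09105032  102.05430983] [-0.2759338   1.63384173  1.58325454] [ 0.24286166  0.22931948 -0.06369481] 109.24935439752898 [ 0.69296692  0.46502035 -0.65607719  1.72823933  0.31844817  1.05513387
  0.26570069] 56.07668147125022 108.58882281929255
```

jog_arm:
  motion:
    - [1, [0, 0, -0.02], [0, 0, -5]]
    - [1, [0, 0, -0.04], [0, 0, -10]]
    - [1, [0, 0, -0.06], [0, 0, -15]]
    - [1, [0, 0, -0.08], [0, 0, -20]]
    - [1, [0, 0, -0.1], [0, 0, -25]]
    - [1, [0, 0, -0.1], [0, 0, -30]]
    - [1, [0, 0, -0.1], [0, 0, -35]]
    - [1, [0, 0, -0.1], [0, 0, -40]]
    - [1, [0, 0, -0.1], [0, 0, -41]]
    - [1, [0, 0, -0.1], [0, 0, -41]]

```text
time: 12.9
eef_pos: [517.0, -123.9, 102.4]
eef_rot: [0.813, 3.034, 0.001]
ft_force: [-0.1, -0.7, -0.5]
width: 56.2
grasp_force: 108.4
```

jog_arm:
  motion:
    - [1, [0, 0, -0.1], [0, 0, 0]]
    - [1, [0, 0, -0.2], [0, 0, 0]]
    - [1, [0, 0, -0.3], [0, 0, 0]]
    - [1, [0, 0, -0.4], [0, 0, 0]]
    - [1, [0, 0, -0.4], [0, 0, 0]]

```text
time: 13.52
eef_pos: [516.7, -124.1, 106.4]
eef_rot: [0.811, 3.035, -0.0]
ft_force: [0.5, 0.0, 0.2]
width: 56.1
grasp_force: 108.3
```

```bash
python3 -c "
from h import *
s=read_state();Rt=R.from_rotvec(s['eef_rot']).as_matrix()
print(s['time'],s['eef_pos'],s['ft_force'],s['moment'],np.degrees(np.arctan2(Rt[1,0],Rt[0,0])),s['q'],s['width'],s['grasp_force'])"
```

```text
13.525 [ 516.6848099  -124.08782798  106.40934447] [0.47780751 0.02564494 0.22162316] [ 0.0121632  -0.05237581  0.03427875] 150.0661638088992 [ 0.80422054  0.5081572  -0.8209843   1.71961865  0.41214006  1.09547077
  0.90169714] 56.142835674483756 108.33653457462788
```

Force is about zero with the lid 6 mm up, so the threads have released and the jar stayed down. Raising to about 25 mm clear.

jog_arm:
  motion:
    - [1, [0, 0, -0.5], [0, 0, 0]]
    - [1, [0, 0, -1.2], [0, 0, 0]]
    - [1, [0, 0, -2], [0, 0, 0]]
    - [1, [0, 0, -2.8], [0, 0, 0]]
    - [1, [0, 0, -3.3], [0, 0, 0]]
    - [1, [0, 0, -3.5], [0, 0, 0]]
    - [1, [0, 0, -3.5], [0, 0, 0]]
    - [1, [0, 0, -3.5], [0, 0, 0]]
    - [1, [0, 0, -3.5], [0, 0, 0]]

```text
time: 14.65
eef_pos: [516.4, -124.1, 141.0]
eef_rot: [-0.811, -3.034, 0.0]
ft_force: [0.6, 0.6, 0.0]
width: 55.5
grasp_force: 108.3
```

```bash
python3 -c "
from h import *
s=read_state();print(s['time'],s['eef_pos'],s['ft_force'],s['moment'],s['eef_rot'],s['width'],s['grasp_force'])
i=get_image('scene');cv2.imwrite('pics/f.png',cv2.resize(i['pixels'][90:220,270:430,::-1],(720,585),interpolation=cv2.INTER_CUBIC))"
```

```text
14.65 [ 516.41891071 -124.07594468  141.01403721] [0.57642149 0.59308012 0.00859106] [0.03361882 0.02129216 0.02240392] [-8.11064592e-01 -3.03449899e+00  6.02236675e-06] 55.53625115028911 108.30352809280157
```

View pics/f.png

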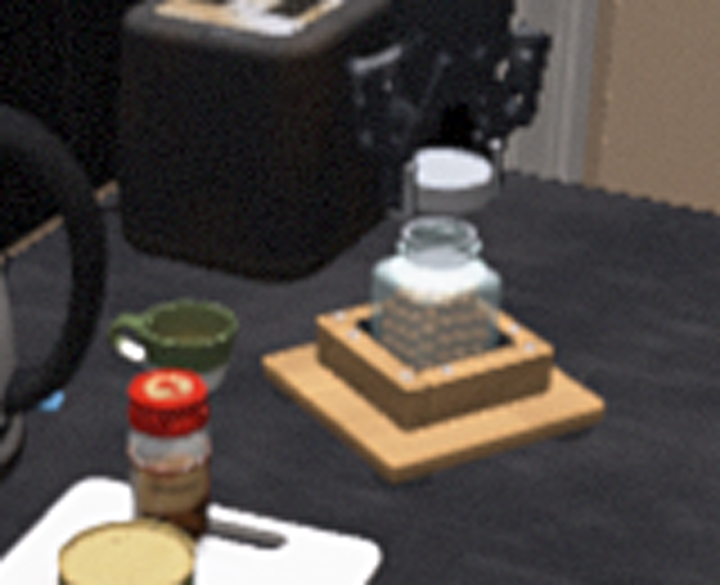

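The open jar stands in the pocket (neck at crop (440,240)). The lid is held level above it at (455,180), with a clear gap, and the bystanders are in place.

```bash
python3 -c "
from bench import *
print(close_job())"
```

```text
the job is handed in; nothing more can be done
None
```

The jar stands open in the holder's pocket and the gripper holds the lid level about 25 mm above its rim; the job was handed in at about 14.7 s with the bystanders undisturbed, but no verdict came back.

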